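Pack and clamp a tray of preserves with a slip-clutch thumbscrew

ROBOT

A 7-joint arm with a two-finger parallel gripper is mounted at the origin on the work surface. World frame = base frame: x ahead of the robot, y to its left, z up, the work surface at z = 0. Lengths are in m, angles in rad, forces in N, time in s.
With the tool pointing down it reaches from about 0.4 to 0.9 m from the base axis. Payload 5.6 kg.
Tool frame: the origin (TCP) lies at the very end of the fingers, on their centre line; the grasp point (between the pads) lies 19 mm behind it; z points along the fingers, y is the direction in which the jaws open and shut (so a half turn about z gives the same grasp; the last joint's range is limited). The gripper opens to 92 mm and grips with 3 to 60 N. Pads are 20 mm wide; open, the fingers measure 128 mm over their backs; the gripper's body (75 mm by 189 mm) begins 69 mm behind the grasp point.
Start: joints at [1.156, 0.468, -0.012, 1.603, 0.006, 1.071, -0.056], TCP at [0.236, -0.606, 0.215] pointing down, gripper open.
Joint ranges: [-2.53, 2.53], [-0.31, 2.02], [-1.57, 1.55], [0.28, 2.44], [-1.29, 4.43], [0.15, 1.84], [-2.92, 2.92]. Speed limits (rad/s): [2.57, 2.57, 3.14, 3.14, 3.14, 3.14, 3.14].

INTERFACE

Orientations are given as a unit quaternion [w, x, y, z].
In Python, from station import bot gives the robot as it stands.
- The arm moves only by the tool send_rows, never from a script. Its arguments are lists of equal length, an entry for each row: "jaw": the finger opening in mm, from 0 to 91.9; "dp": the shift along the tool's x, y, z in mm, a list of three; "spin": the turn about the tool's z in degrees. In form: {"jaw": [jaw, ...], "dp": [[tx, ty, tz], ...], "spin": [spin, ...]}. A call has 1 to 12 rows; each row is the pose to reach, as a shift and turn from the pose measured when the call began, along the tool's axes at that moment; what a row does not reach only later rows make up. A row lasts 1/8 s, in which the tool goes at most 62.5 mm and 10.7 degrees, less where a joint would pass 70% of its speed; a pose out of reach is approached as far as the arm can. A call with a gripper value outside its range is refused whole. The fingers move at their own pace and stop on an object; "squeeze" is the grip in N (left out, the last holds). Time passes only in rows, so rows that repeat a pose let the fingers close. It gives the time, the measured TCP pose, the force and the opening at its end, in the units of the state.
- bot.read_state(): the state, without advancing time (a new reading comes with each control period).
- bot.snapshot(name): name is "side" or "top"; returns a dict with "frame" (400x640x3 uint8, red, green, blue), "fx", "fy", "cx", "cy" (pixels), "world_to_cam" (4x4, takes a point from world to camera coordinates). Camera axes: x right, y up, looking along -z (the intrinsics and any distortion apply to the point x, -y, -z); pixel columns grow to the right and rows downward; lengths in m; the calibration is good to about 2 mm. A picture is of the moment at which its call begins. There is no depth.
- bot.finish_job(): hands the job in, once; it reports no verdict.
The state is a dict: "time": time; "qpos": joint angles; "dq": joint speeds; "joint_torque": joint torques, N m; "tool_pos": TCP position; "tcp_rot": TCP orientation; "wrist_force": force on the tool from outside, world axes, zero at the start; "moment": the same for the moment, N m; "opening": opening from 0.0 (shut) to 1.0 (fully open).
Only numpy, scipy, OpenCV 4.12 (cv2) and the standard library are available. Lean on these libraries where they do the work, as an engineer would, in place of code of your own. Each camera call takes 0.05 s, during which the arm holds its last target.

TASK

Pack the amber jar, the blue square tin and the white tub upright, in any order, side by side in the green packing tray, setting each one down on the tray floor rather than dropping it. Then turn the black thumbscrew clockwise to close the clamp bar on them until its clutch first slips, and stop there: a visible slip, but not past an eighth of a turn. Let go of it, and leave the other things on the bench where they are.

Things in the scene. Friction and masses are not known exactly. Their poses are not given: they have to be found in the camera images.
- jar: Loose amber glass jar with paper label and brass lid, a cylinder 60 mm in diameter (lid 59 mm, the top 20 mm) and 90 mm tall, about 0.32 kg. Origin: centre of its underside; z up its axis.
- tin: Loose blue square tin with steel lid, 56 x 56 mm and 82 mm tall, about 0.30 kg. Origin: centre of its underside; z up, x and y square to its sides.
- tub: Loose white round tub with flat yellow lid, 54 mm in diameter and 70 mm tall, about 0.22 kg. Origin: centre of its underside; z up its axis.
- tray: Fixed green packing tray, clamp unit at one end. Origin: on the bench top, mid width; x across the tray, y along it from clamp unit to end wall, z up. Inside 68 mm wide (x -34 to 34 mm), end wall's inner face at y = +110 mm, its top at 50 mm. Side walls 6 mm thick, top 32 mm above the bench; floor 5 mm thick. Grey clamp housing, 72 x 72 x 45 mm high, centred at y = -155 mm.
- tray_floor (a point): Point on top of the tray floor, mid width, 99 mm from the end wall's inner face (tray y = +11 mm), 5 mm above the bench. Axes as tray. The goods stand in one row along y between bar and end wall; pushed together the row takes 170 mm, and at the start the room is 18 to 28 mm longer.
- clamp_bar: Aluminium clamp bar, 62 mm wide, 15 mm thick, its top 52 mm above the bench. It slides along the tray's y towards the end wall, up to 40 mm, 12.5 mm per radian of the collar, and stays where it is left. Origin: mid bar, at bench height; tray y = -95.5 mm when fully open. Axes as tray.
- bar_face (a point): Centre of the bar's rubber-faced pressing face, which looks to tray +y, 29 mm above the bench; tray y = -88 mm when fully open.
- thimble_grip (a point): Point to grip on the thumbscrew's axis (tray x = 0, y = -155 mm), 77 mm above the bench. The thumbscrew is a fluted black round knob, 39 mm in diameter, from 53 to 97 mm above the bench, with a red line on its top and side along the point's +x; z is up, and the point turns with the knob.
- collar (a joint): Angle of the aluminium collar disc (54 mm across, 45 to 53 mm above the bench, red mark on its rim) under the thumbscrew, rad, growing clockwise seen from above. It drives the clamp bar; 0 is fully open, at most 3.2. It starts at 0 to 0.8.
- thimble (a joint): Clutch slip: turn of the knob relative to the collar, rad, clockwise from above, 0 at the start (red marks in line). Normally knob and collar turn together (about 0.1 N m, up to 0.2 while goods are pushed along); once the bar bears firmly on the row the collar stops and the knob slips at 0.30 N m, some 17 N at the bar. It stays as left.
- bowl: Bystander: steel bowl, 160 mm across, 65 mm high; origin under its centre.
- big_jar: Bystander: large clear jar with red lid, 88 mm across, 140 mm tall; origin under its centre.
- spatula: Bystander: white-handled spatula lying on the bench left of the tray; origin on its underside, long side along its x.
- spare_lid: Bystander: loose brass jar lid, 62 mm across, 14 mm high, on the right; origin under its centre.
- ramekin: Bystander: white ceramic cup, 72 mm across, 45 mm high; origin under its centre.
- weight: Bystander: dark steel scale weight, 40 mm across, 40 mm high; origin under its centre.

How it is judged:
On the way, in this order (a step that is already met when the one before it is completed fails the run):
1. jar, tin and tub all stand upright on the tray floor, released, before the clutch has slipped (x of jar in the frame of tray_floor between -0.02 and 0.02 m and y of jar in the frame of tray_floor between -0.085 and 0.085 m and z of each of jar, tin, tub in the frame of tray_floor below 0.006 m and angle between each of jar, tin, tub's own z axis and vertical below 0.1 rad and x of tin in the frame of tray_floor between -0.02 and 0.02 m and y of tin in the frame of tray_floor between -0.085 and 0.085 m and x of tub in the frame of tray_floor between -0.02 and 0.02 m and y of tub in the frame of tray_floor between -0.085 and 0.085 m and contact force between the fingers and jar below 0.1 N and contact force between the fingers and tin below 0.1 N and contact force between the fingers and tub below 0.1 N and value of joint thimble below 0.15 rad), for 0.2 s.
2. the bar presses on the row and the clutch has slipped by at least 0.15 rad (x of jar in the frame of tray_floor between -0.02 and 0.02 m and y of jar in the frame of tray_floor between -0.085 and 0.085 m and z of each of jar, tin, tub in the frame of tray_floor below 0.006 m and angle between each of jar, tin, tub's own z axis and vertical below 0.1 rad and x of tin in the frame of tray_floor between -0.02 and 0.02 m and y of tin in the frame of tray_floor between -0.085 and 0.085 m and x of tub in the frame of tray_floor between -0.02 and 0.02 m and y of tub in the frame of tray_floor between -0.085 and 0.085 m and contact force between any of jar, tin, tub and clamp_bar above 1 N and value of joint thimble above 0.15 rad), for 0.1 s.
At the end, for the whole second after the job is handed in: Jar, tin and tub stand at rest on the tray floor (underside within 6 mm of it), within 20 mm of the tray's middle line and between bar and end wall, tilted less than 0.1 rad; the clamp bar still presses on them with more than 1 N; the clutch has slipped by 0.15 to 0.8 rad in all (all of step 2 and value of joint thimble below 0.8 rad and linear speed of each of jar, tin, tub below 0.02 m/s); the robot touches nothing.
It fails at once if the thumbscrew is turned on more than 0.8 rad (an eighth of a turn) past the first slip (value of joint thimble above 0.8 rad).
It fails at once if the jar, tin or tub is dropped into the tray (let go more than 20 mm above its floor) ((z of jar in the frame of tray_floor above 0.02 m and horizontal distance between jar and tray_floor below 0.11 m and contact force between the fingers and jar below 0.05 N) or (z of tin in the frame of tray_floor above 0.02 m and horizontal distance between tin and tray_floor below 0.11 m and contact force between the fingers and tin below 0.05 N) or (z of tub in the frame of tray_floor above 0.02 m and horizontal distance between tub and tray_floor below 0.11 m and contact force between the fingers and tub below 0.05 N)).
It fails at once if a bystander (bowl, large jar, spatula, spare lid, ramekin, weight) is moved more than 30 mm (distance of any of bowl, big_jar, spatula, spare_lid, ramekin, weight from where it was at the start of the episode above 0.03 m).
It also fails if it takes over 72 s, if anything falls off the work surface, if the arm or the gripper's body presses on something with over 40 N, if the wrist force passes 120 N, or if a joint passes its speed limit or range.

## Working session

There is one attempt and no reset: what is moved stays moved. The work goes in short steps, Python scripts to look and compute and a tool call to move; the robot and the scene stay as the last step left them, time stands still between calls to the robot, and variables do not carry over. Pictures are saved under pics/ and viewed, and the job is handed in when it is done.

Besides the shell and the picture viewer there is one more tool, called as name([rows], argument=value, ...), one row to a line, values as JSON. send_rows: Moves the arm, as the interface text tells. Its arguments: {"type":"object","properties":{"jaw":{"type":"array","items":{"type":"number"}},"dp":{"type":"array","items":{"type":"array","items":{"type":"number"}}},"spin":{"type":"array","items":{"type":"number"}},"squeeze":{"type":"number"}},"required":["jaw","dp","spin"]}

```bash
ls; mkdir -p pics; python3 - <<'E'
from station import bot
import cv2
s=bot.read_state(); print(s['time'],s['tool_pos'],s['tcp_rot'],s['opening'])
for n in('side','top'):
    d=bot.snapshot(n); cv2.imwrite(f'pics/{n}0.png',d['frame'][:,:,::-1]); print({k:v for k,v in d.items() if k!='frame'})
    import pickle; pickle.dump(d,open(f'{n}0.pkl','wb'))
E
```

```text
pics
0.0 [ 0.23586384 -0.60507923  0.21365065] [-8.50593785e-04  9.82773685e-01  1.84811011e-01 -2.26248892e-04] 0.9977057708831991
{'fx': 454.401979504528, 'fy': 454.401979504528, 'cx': 315.01183282177306, 'cy': 199.67634146463158, 'world_to_cam': array([[-0.95161888, -0.30723146,  0.00550717,  0.55212601],
       [ 0.24513101, -0.74821794,  0.61650685, -0.17276067],
       [-0.18528974,  0.58802954,  0.78733028, -1.15438929],
       [ 0.        ,  0.        ,  0.        ,  1.        ]])}
{'fx': 453.4068946229698, 'fy': 453.4068946229698, 'cx': 319.6263458655946, 'cy': 212.48441112852717, 'world_to_cam': array([[ 0.00582737, -0.99994526,  0.00869037, -0.01578386],
       [ 0.99386065,  0.00675167,  0.11043293, -0.58642913],
       [-0.11048556,  0.00799348,  0.99384558, -1.39046056],
       [ 0.        ,  0.        ,  0.        ,  1.        ]])}
```

View pics/side0.png

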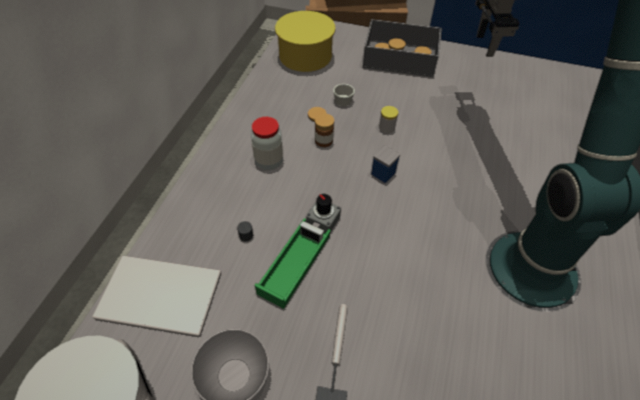

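View pics/top0.png

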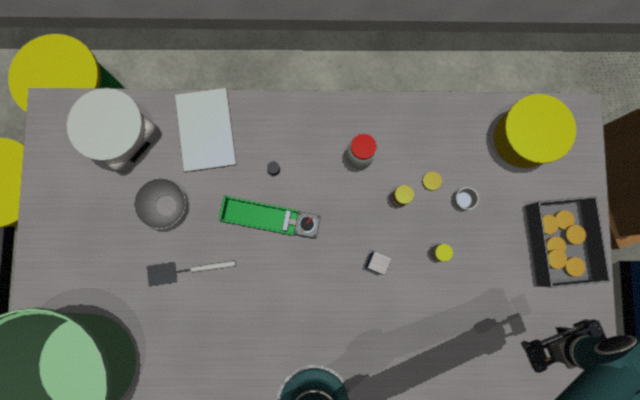

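The side view shows the tray at (300,262) with its knob at (323,203), the jar at (324,130), the tub at (389,118) and the tin at (385,166). In the top view the jar lid is at (404,195), the tub at (444,253), the tin at (378,263) and the knob at (308,224). The spare lid is next to the jar at (432,181). I'll enlarge these areas next.

```bash
cat > h.py <<'E'
import numpy as np,cv2,pickle
def load(f): return pickle.load(open(f,'rb'))
def proj(d,p):
    p=np.atleast_2d(p); M=d['world_to_cam']; c=p@M[:3,:3].T+M[:3,3]
    return np.c_[d['cx']+d['fx']*c[:,0]/-c[:,2], d['cy']+d['fy']*c[:,1]/c[:,2]]
def ray(d,u,v,z):
    M=d['world_to_cam'];R=M[:3,:3];o=-R.T@M[:3,3]
    r=R.T@np.array([(u-d['cx'])/d['fx'],-(v-d['cy'])/d['fy'],-1]); return o+r*(z-o[2])/r[2]
def crop(d,x0,y0,w,h,s,fn,grid=10):
    im=cv2.resize(d['frame'][y0:y0+h,x0:x0+w,::-1],None,fx=s,fy=s,interpolation=cv2.INTER_CUBIC)
    for x in range((x0+9)//10*10,x0+w,grid):
        cv2.line(im,(int((x-x0+.5)*s),0),(int((x-x0+.5)*s),4),(0,0,255),1); cv2.putText(im,str(x),(int((x-x0+.5)*s),14),0,.35,(0,0,255),1)
    for y in range((y0+9)//10*10,y0+h,grid):
        cv2.line(im,(0,int((y-y0+.5)*s)),(4,int((y-y0+.5)*s)),(0,0,255),1); cv2.putText(im,str(y),(5,int((y-y0+.5)*s)),0,.35,(0,0,255),1)
    cv2.imwrite(fn,im)
E
python3 - <<'E'
from h import *
t=load('top0.pkl');s=load('side0.pkl')
crop(t,210,180,120,70,6,'pics/t_tray.png'); crop(t,360,165,125,115,5,'pics/t_goods.png')
crop(s,250,180,100,130,4,'pics/s_tray.png'); crop(s,300,95,110,95,6,'pics/s_goods.png')
E
```

```text
(no output)
```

View pics/t_tray.png

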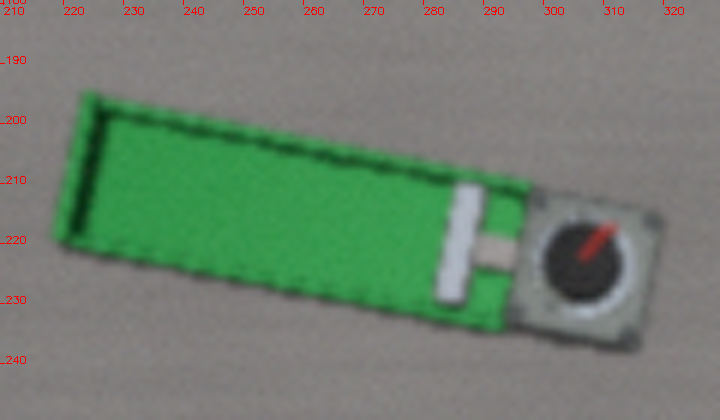

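View pics/t_goods.png

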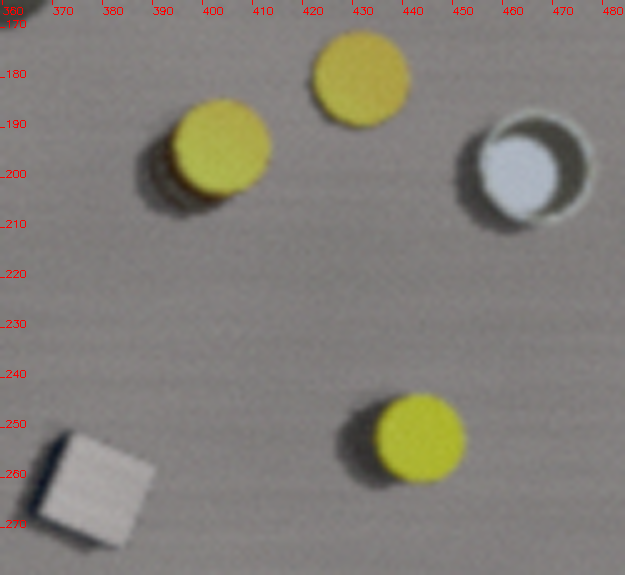

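View pics/s_tray.png

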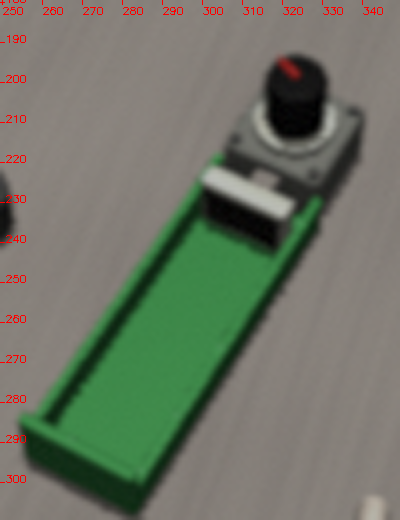

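View pics/s_goods.png

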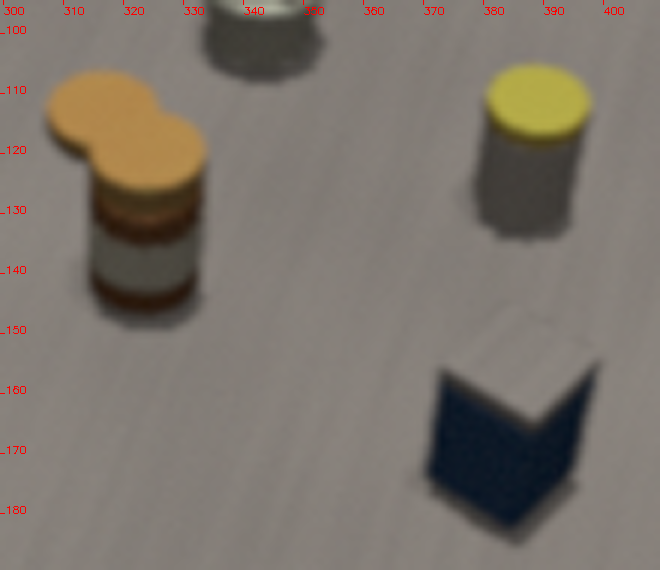

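```bash
python3 - <<'E'
from h import *
np.set_printoptions(precision=4,suppress=True)
t=load('top0.pkl');s=load('side0.pkl')
T=lambda x,y,z,x0,y0,k,d=t: ray(d,x0+x/k-.5,y0+y/k-.5,z)[:2]
tr=lambda x,y,z:T(x,y,z,210,180,6); tg=lambda x,y,z:T(x,y,z,360,165,5)
ss=lambda x,y,z:T(x,y,z,300,95,6,s); st=lambda x,y,z:T(x,y,z,250,180,4,s)
print('jar',tg(222,147,.09),ss(148,151,.09)); print('tub',tg(421,438,.07),ss(538,101,.07))
c=np.array([tg(*p,.082) for p in[(75,432),(155,467),(121,548),(38,512)]]);print('tin',c.mean(0),c,np.linalg.norm(np.roll(c,-1,0)-c,axis=1))
e=np.roll(c,-1,0)-c;print(np.degrees(np.arctan2(e[:,1],e[:,0])))
print('tin side',np.array([ss(*p,.082) for p in[(443,370),(534,423),(598,362),(512,312)]]).mean(0))
k=tr(582,263,.097);print('knob',k,st(297,76,.097))
h=np.array([tr(*p,.045) for p in[(535,188),(662,212),(637,349),(508,330)]]);print('house',h.mean(0),h,np.linalg.norm(np.roll(h,-1,0)-h,axis=1))
w=np.array([tr(*p,.05) for p in[(88,92),(55,243)]]);print('endwall outer',w,w.mean(0),np.linalg.norm(w[0]-w[1]))
b=np.array([tr(*p,.052) for p in[(458,183),(486,185),(463,305),(435,302)]]);print('bar',b.mean(0),b)
d=w.mean(0)-k;print('k-end',np.linalg.norm(d),'axis deg',np.degrees(np.arctan2(d[1],d[0])))
d=d/np.linalg.norm(d);print('bar y in tray',(b.mean(0)-k)@d-.155)
m=tr(613,228,.097)-k;print('mark deg',np.degrees(np.arctan2(m[1],m[0])))
print('spare',tg(361,79,.014),'ram',tg(537,165,.045))
print('spat', ray(t,235,264,.02),ray(t,150,273,.0))
print('weight',ray(t,273,168,.04),'bowl',ray(t,161,204,.065),'big',ray(t,363,147,.14))
E
```

```text
jar [ 0.6385 -0.2666] [ 0.6383 -0.2674]
tub [ 0.464  -0.3888] [ 0.4636 -0.3887]
tin [ 0.4317 -0.1903] [[ 0.466  -0.1772]
 [ 0.4454 -0.2251]
 [ 0.3971 -0.2042]
 [ 0.4182 -0.1547]] [0.0521 0.0526 0.0538 0.0529]
[-113.3166  156.5996   66.9461  -25.206 ]
tin side [ 0.43   -0.1886]
knob [0.5465 0.0275] [0.5492 0.0249]
house [0.5476 0.0267] [[ 0.5899  0.0532]
 [ 0.5778 -0.0127]
 [ 0.5067 -0.0002]
 [ 0.5161  0.0664]] [0.067  0.0722 0.0672 0.0749]
endwall outer [[0.6377 0.285 ]
 [0.5591 0.2997]] [0.5984 0.2924] 0.07999789488644625
bar [0.56  0.091] [[0.5914 0.0927]
 [0.5904 0.0783]
 [0.5284 0.0893]
 [0.5298 0.1036]]
k-end 0.26995233685156456 axis deg 78.90585581566422
bar y in tray -0.09006403377184875
mark deg -40.97081257299142
spare [ 0.695  -0.3716] ram [ 0.6355 -0.4729]
spat [0.4243 0.2511 0.02  ] [0.3945 0.5215 0.    ]
weight [0.7258 0.1358 0.04  ] bowl [0.6058 0.4743 0.065 ] big [ 0.7698 -0.138   0.14  ]
```

```bash
cat >> h.py <<'E'
from scipy.spatial.transform import Rotation as Ro
K=np.array([.5473,.027]); A=np.radians(79.3); UY=np.array([np.cos(A),np.sin(A)]); UX=np.array([UY[1],-UY[0]]); O=K+.155*UY
def tray(x,y): return O+UX*x+UY*y
def go(xy,z,th=None):
    from station import bot
    s=bot.read_state(); w,x,y,zz=s['tcp_rot']; R=Ro.from_quat([x,y,zz,w]).as_matrix()
    t0=np.degrees(np.arctan2(R[1,0],R[0,0])); d=R.T@(np.array([*xy,z])-s['tool_pos'])*1000
    sp=None if th is None else (t0-th+180)%360-180
    print('t %.2f'%s['time'],'tcp',np.round(s['tool_pos'],4),'th %.1f'%t0,'q7 %.2f'%s['qpos'][6],'F',np.round(s['wrist_force'],1),'open %.1f'%(s['opening']*92),'\n dp',np.round(d,1),'spin',sp, 'tilt',np.round(R[:,2],3))
E
python3 -c "
from h import *
go((.6385,-.267),.16,79.3);go((.6385,-.267),.04,79.3)"
```

```text
t 0.10 tcp [ 0.2359 -0.6051  0.2137] th 21.3 q7 -0.06 F [-0.4  0.   0.5] open 92.1 
 dp [ 498.  -168.7   53.9] spin -58.000922312975575 tilt [-0.001  0.001 -1.   ]
t 0.10 tcp [ 0.2359 -0.6051  0.2137] th 21.3 q7 -0.06 F [-0.4  0.   0.5] open 92.1 
 dp [ 498.  -168.5  173.9] spin -58.000922312975575 tilt [-0.001  0.001 -1.   ]
```

send_rows([
  [50,-17,5],
  [100,-34,10],
  [150,-51,16],
  [200,-68,22],
  [250,-85,27],
  [300,-102,32],
  [350,-119,38],
  [400,-136,43],
  [450,-153,50],
  [490,-166,54],
  [498,-169,54],
  [498,-169,54],
], jaw=[91,91,91,91,91,91,91,91,91,91,91,91], spin=[-6,-12,-18,-24,-30,-36,-42,-48,-54,-58,-58,-58], squeeze=20)

```text
time: 1.6
tool_pos: [0.6381, -0.2668, 0.1594]
tcp_rot: [-0.001, 0.77, 0.638, -0.0]
wrist_force: [-0.4, 0.3, 1.0]
opening: 0.99
```

```bash
python3 -c "
from h import *
go((.6385,-.267),.04,79.3)"
```

```text
t 1.60 tcp [ 0.6381 -0.2668  0.1594] th 79.3 q7 0.00 F [-0.4  0.3  1. ] open 91.1 
 dp [ -0.3   0.7 119.4] spin -0.004354936620472927 tilt [-0.002  0.001 -1.   ]
```

send_rows([
  [0,0.5,40],
  [0,0.5,80],
  [0,0.5,110],
  [0,0.5,119],
  [0,0.5,119],
  [0,0.5,119],
  [0,0.5,119],
  [0,0.5,119],
  [0,0.5,119],
  [0,0.5,119],
], jaw=[91,91,91,91,91,50,50,50,50,50], spin=[0,0,0,0,0,0,0,0,0,0], squeeze=20)

```text
time: 2.85
tool_pos: [0.6394, -0.267, 0.0413]
tcp_rot: [-0.0, 0.77, 0.638, 0.0]
wrist_force: [2.6, -0.8, 3.9]
opening: 0.647
```

```bash
python3 -c "
from h import *
go((.6385,-.267),.17,79.3)
go(tray(0,.074),.17,79.3);print(tray(0,.074))"
```

```text
t 2.85 tcp [ 0.6394 -0.267   0.0413] th 79.3 q7 -0.03 F [ 2.6 -0.8  3.9] open 59.6 
 dp [-1.000e-01 -8.000e-01 -1.287e+02] spin -0.0027317530162918047 tilt [ 0.     0.001 -1.   ]
t 2.85 tcp [ 0.6394 -0.267   0.0413] th 79.3 q7 -0.03 F [ 2.6 -0.8  3.9] open 59.6 
 dp [ 500.8 -145.1 -128.4] spin -0.0027317530162918047 tilt [ 0.     0.001 -1.   ]
[0.58981765 0.25201833]
```

send_rows([
  [0,0,-25],
  [0,0,-65],
  [0,0,-105],
  [20,-6,-128],
  [65,-19,-129],
  [115,-33,-129],
  [165,-48,-129],
  [215,-62,-129],
  [265,-77,-129],
  [315,-91,-129],
  [365,-106,-129],
  [415,-120,-129],
], jaw=[50,50,50,50,50,50,50,50,50,50,50,50], spin=[0,0,0,0,0,0,0,0,0,0,0,0])

```text
time: 4.35
tool_pos: [0.597, 0.1641, 0.1694]
tcp_rot: [-0.001, 0.77, 0.638, -0.001]
wrist_force: [0.7, -0.0, -3.2]
opening: 0.648
```

```bash
python3 -c "
from h import *
go(tray(0,.074),.17,79.3)"
```

```text
t 4.35 tcp [0.597  0.1641 0.1694] th 79.3 q7 -0.70 F [ 0.7 -0.  -3.2] open 59.6 
 dp [ 85.1 -23.4  -0.6] spin -0.005220745346889544 tilt [-0.002 -0.001 -1.   ]
```

send_rows([
  [40,-11,0],
  [70,-20,0],
  [84,-23,0],
  [85,-23.5,0],
  [85,-23.5,30],
  [85,-23.5,70],
  [85,-23.5,95],
  [85,-23.5,100],
], jaw=[50,50,50,50,50,50,50,50], spin=[0,0,0,0,0,0,0,0])

```text
time: 5.35
tool_pos: [0.5889, 0.2487, 0.0673]
tcp_rot: [-0.001, 0.771, 0.637, -0.003]
wrist_force: [0.1, 0.8, -2.8]
opening: 0.651
```

```bash
python3 -c "
from h import *
import sys
from station import bot
go(tray(0,.074),.046,79.3)
for n in('side','top'):
    d=bot.snapshot(n); pickle.dump(d,open(n+'1.pkl','wb'))
    crop(d,*((240,170,120,140,4) if n=='side' else (200,160,130,90,6)),'pics/'+n+'1.png')
"
```

```text
t 5.35 tcp [0.5889 0.2487 0.0673] th 79.1 q7 -0.89 F [ 0.1  0.8 -2.8] open 59.9 
 dp [ 3.5  0.4 21.3] spin -0.15836619752460024 tilt [-0.006 -0.003 -1.   ]
```

View pics/side1.png

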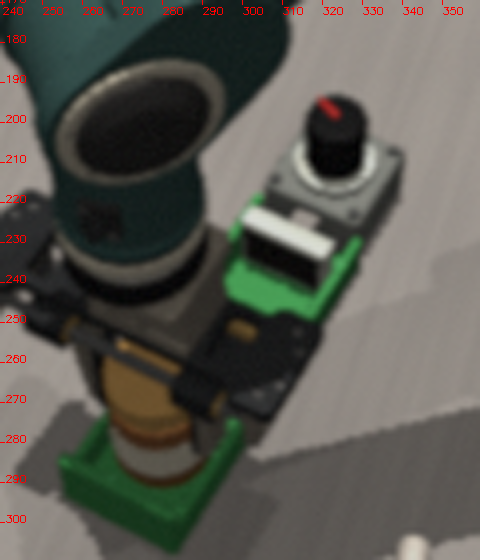

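View pics/top1.png

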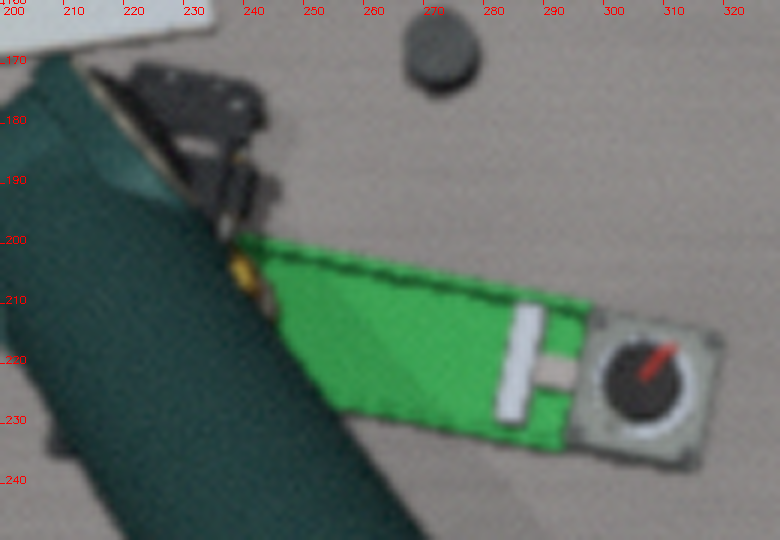

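The jar hangs centred between the tray walls, just short of the end wall (lid at about (272,262) in the side view). Next I lower it onto the floor.

send_rows([
  [3,0,6],
  [3,0,14],
  [3,0,18],
  [3,0,20],
  [3,0,21],
  [3,0,21],
], jaw=[50,50,50,50,50,50], spin=[0,0,0,0,0,0])

```text
time: 6.2
tool_pos: [0.5904, 0.2534, 0.0483]
tcp_rot: [-0.0, 0.771, 0.637, -0.002]
wrist_force: [-0.8, 0.6, -3.6]
opening: 0.654
```

```bash
python3 -c "
from h import *
go(tray(0,.074),.046,79.3)"
```

```text
t 6.20 tcp [0.5904 0.2534 0.0483] th 79.2 q7 -0.90 F [-0.8  0.6 -3.6] open 60.2 
 dp [-1.4 -0.3  2.3] spin -0.10883188452464765 tilt [-0.003 -0.001 -1.   ]
```

send_rows([
  [0,0,1.5],
  [0,0,2.5],
  [0,0,3],
  [0,0,3],
], jaw=[50,50,50,50], spin=[0,0,0,0])

```text
time: 6.7
tool_pos: [0.5905, 0.2533, 0.0462]
tcp_rot: [-0.0, 0.771, 0.637, -0.002]
wrist_force: [-1.5, -2.2, 5.6]
opening: 0.649
```

```bash
python3 -c "
from h import *
go(tray(0,.074),.046,79.3)
"
```

```text
t 6.70 tcp [0.5905 0.2533 0.0462] th 79.2 q7 -0.91 F [-1.5 -2.2  5.6] open 59.7 
 dp [-1.4 -0.4  0.2] spin -0.11442503673936244 tilt [-0.003 -0.002 -1.   ]
```

Contact force confirms the jar is on the floor. Now I release and rise.

send_rows([
  [0,0,0],
  [0,0,0],
  [0,0,0],
  [0,0,0],
  [0,0,-20],
  [0,0,-60],
  [0,0,-100],
  [0,0,-125],
], jaw=[91,91,91,91,91,91,91,91], spin=[0,0,0,0,0,0,0,0])

```text
time: 7.7
tool_pos: [0.5917, 0.2543, 0.1752]
tcp_rot: [0.0, 0.771, 0.637, 0.001]
wrist_force: [0.5, 0.0, 0.8]
opening: 0.991
```

```bash
python3 -c "
from h import *
go((.431,-.1895),.16,66.3)
"
```

```text
t 7.70 tcp [0.5917 0.2543 0.1752] th 79.2 q7 -0.85 F [0.5 0.  0.8] open 91.2 
 dp [-466.   -74.7   14.9] spin 12.897139435386237 tilt [ 0.001  0.    -1.   ]
```

send_rows([
  [-45,-7,0],
  [-90,-14,2],
  [-135,-21,3],
  [-180,-29,5],
  [-225,-36,7],
  [-270,-43,8],
  [-315,-50,10],
  [-360,-58,12],
  [-405,-65,13],
  [-450,-72,15],
  [-466,-75,15],
  [-466,-75,15],
], jaw=[91,91,91,91,91,91,91,91,91,91,91,91], spin=[1,2,3,5,6,7,9,10,11,12,13,13])

```text
time: 9.2
tool_pos: [0.431, -0.1897, 0.1608]
tcp_rot: [0.001, 0.838, 0.545, 0.001]
wrist_force: [-0.2, 1.8, -0.3]
opening: 0.991
```

```bash
python3 -c "
from h import *
go((.431,-.1895),.036,66.3)
from station import bot
d=bot.snapshot('top');pickle.dump(d,open('top2.pkl','wb'));crop(d,200,160,130,90,6,'pics/top2.png')
d=bot.snapshot('side');pickle.dump(d,open('side2.pkl','wb'));crop(d,240,120,170,190,3,'pics/side2.png')
"
```

```text
t 9.20 tcp [ 0.431  -0.1897  0.1608] th 66.1 q7 -0.16 F [-0.2  1.8 -0.3] open 91.2 
 dp [ 1.000e-01 -4.000e-01  1.248e+02] spin -0.18862939068466744 tilt [ 0.002 -0.    -1.   ]
```

View pics/top2.png

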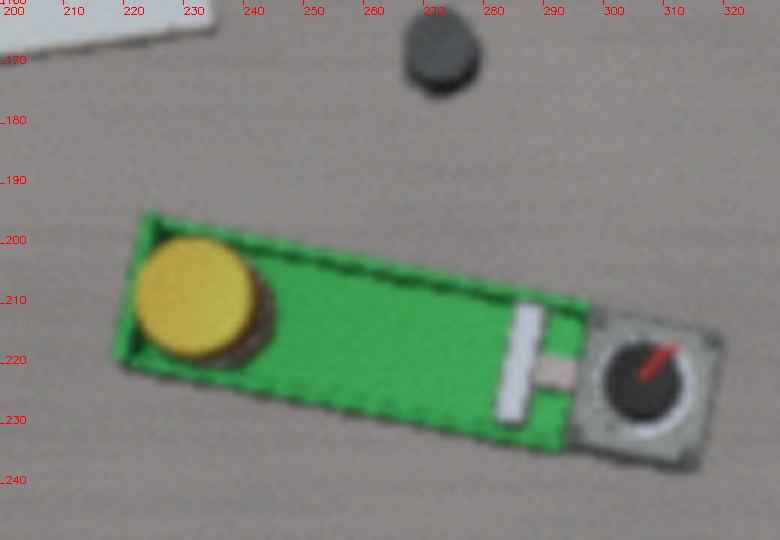

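View pics/side2.png

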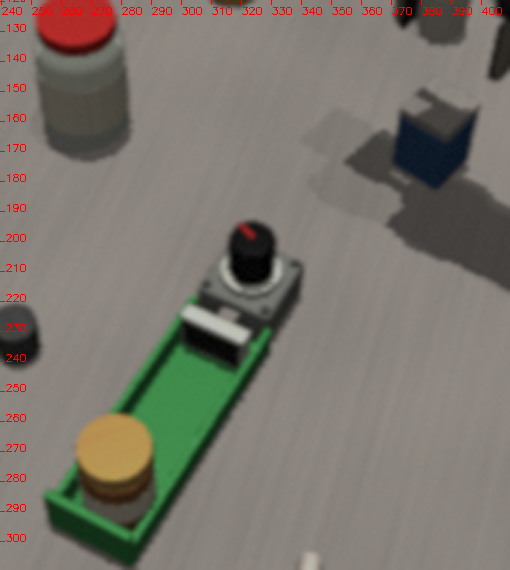

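The jar stands upright in the tray, clear of the end wall, with its lid at (231.8,209) in the top view. The tin is next.

send_rows([
  [0,0,40],
  [0,0,80],
  [0,0,110],
  [0,0,120],
  [0,0,120],
  [0,0,120],
  [0,0,120],
  [0,0,120],
  [0,0,120],
  [0,0,120],
], jaw=[91,91,91,91,91,50,50,50,50,50], spin=[0,0,0,0,0,0,0,0,0,0], squeeze=20)

```text
time: 10.55
tool_pos: [0.4332, -0.1885, 0.0412]
tcp_rot: [0.002, 0.837, 0.547, 0.002]
wrist_force: [2.0, -1.9, 4.4]
opening: 0.607
```

```bash
python3 -c "
from h import *
t=load('top2.pkl'); p=ray(t,231.8,209,.095)[:2]; print('jar tray',(p-O)@UX,(p-O)@UY)
go(tray(0,.011),.17,79.3);print(tray(0,.011))"
```

```text
jar tray -0.0014438381411642626 0.07343610754419748
t 10.55 tcp [ 0.4332 -0.1885  0.0412] th 66.3 q7 -0.25 F [ 2.  -1.9  4.4] open 55.8 
 dp [ 405.1  -18.7 -128.3] spin -12.982097070793316 tilt [ 0.005 -0.001 -1.   ]
[0.57812066 0.19011372]
```

send_rows([
  [0,0,-25],
  [0,0,-65],
  [0,0,-105],
  [20,-1,-128],
  [65,-3,-129],
  [115,-5,-129],
  [165,-7,-129],
  [215,-10,-129],
  [265,-12,-129],
  [315,-14,-129],
  [360,-17,-129],
  [390,-18,-129],
], jaw=[50,50,50,50,50,50,50,50,50,50,50,50], spin=[0,0,0,0,-1,-3,-5,-7,-9,-11,-12,-13])

```text
time: 12.05
tool_pos: [0.5715, 0.1781, 0.1693]
tcp_rot: [0.001, 0.769, 0.639, 0.0]
wrist_force: [-0.4, -0.9, -2.1]
opening: 0.609
```

```bash
python3 -c "
from h import *
go(tray(0,.012),.17,79.3)"
```

```text
t 12.05 tcp [0.5715 0.1781 0.1693] th 79.5 q7 -0.75 F [-0.4 -0.9 -2.1] open 56.1 
 dp [14.   4.3 -0.7] spin 0.17615656152230486 tilt [ 0.002 -0.001 -1.   ]
```

send_rows([
  [10,3,0],
  [14,4,0],
  [14,4,0],
  [14,4,25],
  [14,4,55],
  [14,4,85],
  [14,4,95],
  [14,4,105],
  [14,4,110],
  [14,4,110],
], jaw=[50,50,50,50,50,50,50,50,50,50], spin=[0,0,0,0,0,0,0,0,0,0])

```text
time: 13.3
tool_pos: [0.5784, 0.1911, 0.0597]
tcp_rot: [0.001, 0.769, 0.639, 0.001]
wrist_force: [-1.0, -0.3, -2.3]
opening: 0.611
```

```bash
python3 -c "
from h import *
go(tray(0,.012),.047,79.3)
from station import bot
d=bot.snapshot('side');pickle.dump(d,open('side3.pkl','wb'));crop(d,240,170,120,140,4,'pics/side3.png')
"
```

```text
t 13.30 tcp [0.5784 0.1911 0.0597] th 79.5 q7 -0.83 F [-1.  -0.3 -2.3] open 56.2 
 dp [-0.1 -0.1 12.7] spin 0.1720120122350579 tilt [ 0.002 -0.001 -1.   ]
```

View pics/side3.png

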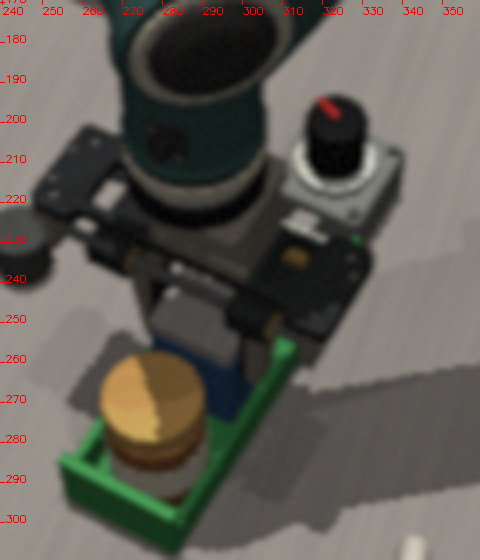

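The tin (blue, about (290,265)) hangs inside the walls behind the jar, with a gap between them. I'll lower it.

send_rows([
  [0,0,4],
  [0,0,8],
  [0,0,11],
  [0,0,13],
  [0,0,14],
  [0,0,14.5],
  [0,0,14.5],
], jaw=[50,50,50,50,50,50,50], spin=[0,0,0,0,0,0,0])

```text
time: 14.22
tool_pos: [0.5785, 0.1913, 0.0462]
tcp_rot: [0.001, 0.769, 0.639, 0.001]
wrist_force: [-1.7, -2.0, 4.7]
opening: 0.611
```

```bash
python3 -c "
from h import *
go(tray(0,.012),.046,79.3)"
```

```text
t 14.22 tcp [0.5785 0.1913 0.0462] th 79.5 q7 -0.84 F [-1.7 -2.   4.7] open 56.2 
 dp [-0.2 -0.1  0.2] spin 0.17731401850932116 tilt [ 0.002 -0.001 -1.   ]
```

send_rows([
  [0,0,0],
  [0,0,0],
  [0,0,0],
  [0,0,0],
  [0,0,-20],
  [0,0,-60],
  [0,0,-100],
  [0,0,-120],
], jaw=[91,91,91,91,91,91,91,91], spin=[0,0,0,0,0,0,0,0])

```text
time: 15.22
tool_pos: [0.5794, 0.192, 0.1697]
tcp_rot: [0.002, 0.769, 0.639, 0.003]
wrist_force: [0.4, -0.5, -0.6]
opening: 0.992
```

```bash
python3 -c "
from h import *
go((.464,-.3888),.14,66)
"
```

```text
t 15.22 tcp [0.5794 0.192  0.1697] th 79.5 q7 -0.77 F [ 0.4 -0.5 -0.6] open 91.2 
 dp [-592.2   -7.6   28.6] spin 13.48257145536894 tilt [ 0.007  0.001 -1.   ]
```

send_rows([
  [-45,-1,0],
  [-100,-1,2],
  [-155,-2,4],
  [-210,-3,7],
  [-265,-4,10],
  [-320,-4,13],
  [-375,-5,16],
  [-430,-6,19],
  [-485,-6,22],
  [-540,-7,25],
  [-585,-8,28],
  [-592,-8,29],
], jaw=[91,91,91,91,91,91,91,91,91,91,91,91], spin=[0,0,0,0,0,0,0,0,0,0,0,0])

```text
time: 16.73
tool_pos: [0.4614, -0.3923, 0.1391]
tcp_rot: [0.002, 0.771, 0.637, 0.002]
wrist_force: [-0.4, 0.5, 0.4]
opening: 0.993
```

```bash
python3 -c "
from h import *
go((.464,-.3888),.038)
from station import bot
d=bot.snapshot('top');pickle.dump(d,open('top4.pkl','wb'));crop(d,200,160,130,90,6,'pics/top4.png')
"
```

```text
t 16.73 tcp [ 0.4614 -0.3923  0.1391] th 79.1 q7 0.32 F [-0.4  0.5  0.4] open 91.4 
 dp [  3.9   1.4 101.1] spin None tilt [ 0.005 -0.    -1.   ]
```

View pics/top4.png

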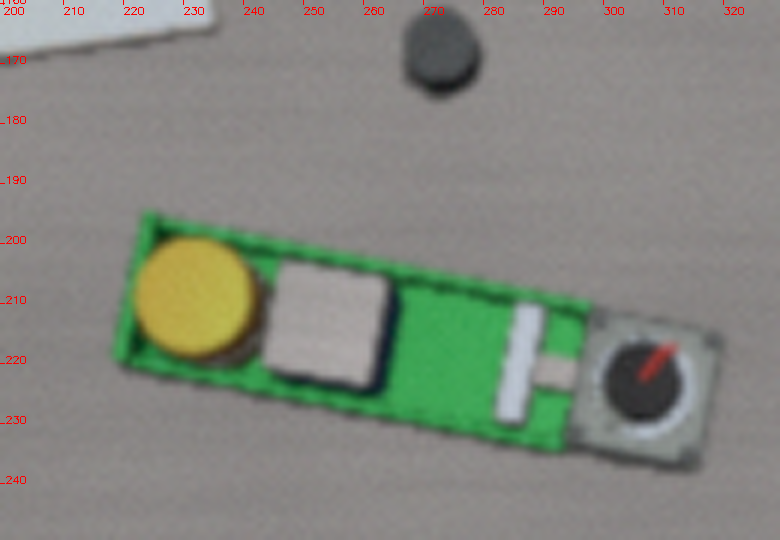

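The tin stands square next to the jar, top centred at about (254,213.8). There is room left for the tub up to the bar at (284,222). Now the tub.

send_rows([
  [4,1,10],
  [4,1,50],
  [4,1,85],
  [4,1,98],
  [4,1,100],
  [4,1,100],
  [4,1,100],
  [4,1,100],
  [4,1,100],
  [4,1,100],
  [4,1,100],
], jaw=[91,91,91,91,91,91,50,50,50,50,50], spin=[0,0,0,0,0,0,0,0,0,0,0], squeeze=20)

```text
time: 18.15
tool_pos: [0.4648, -0.3873, 0.0393]
tcp_rot: [0.002, 0.77, 0.638, 0.003]
wrist_force: [0.1, -1.0, 1.0]
opening: 0.583
```

```bash
python3 -c "
from h import *
t=load('top4.pkl'); p=ray(t,254,213.8,.087)[:2]; print('tin tray',(p-O)@UX,(p-O)@UY)
go(tray(0,-.050),.17,79.3)"
```

```text
tin tray -0.002182991797093866 0.006459064598122202
t 18.15 tcp [ 0.4648 -0.3873  0.0393] th 79.3 q7 0.26 F [ 0.1 -1.   1. ] open 53.6 
 dp [ 527.6    4.6 -130. ] spin -0.041420660397136544 tilt [ 0.006  0.    -1.   ]
```

```bash
python3 -c "
from h import *
t=load('top4.pkl'); 
for a,b,z in[(516,305,.052),(496,421,.052),(391,277,.087),(372,391,.087),(382,334,.087)]:
  p=ray(t,200+a/6-.5,160+b/6-.5,z)[:2]; print((p-O)@UX,(p-O)@UY)
print('jar check: wall outer', [((ray(t,200+a/6-.5,160+b/6-.5,.05)[:2]-O)@UY) for a,b in[(148,212),(115,363)]])
"
```

```text
0.029897400442997244 -0.0814386764478094
-0.03081970936513995 -0.08333157528158666
0.028172637370193824 -0.019994252958748626
-0.029993600995635996 -0.022434303556567375
-0.0009307413315160956 -0.021463239833114496
jar check: wall outer [np.float64(0.11532857978220193), np.float64(0.1151453445316573)]
```

send_rows([
  [0,0,-25],
  [0,0,-65],
  [0,0,-105],
  [20,0,-130],
  [70,0,-132],
  [120,1,-132],
  [170,1,-132],
  [220,2,-132],
  [270,2,-132],
  [320,3,-132],
  [370,3,-132],
  [420,4,-131],
], jaw=[50,50,50,50,50,50,50,50,50,50,50,50], spin=[0,0,0,0,0,0,0,0,0,0,0,0])

```text
time: 19.65
tool_pos: [0.5457, 0.026, 0.1705]
tcp_rot: [0.002, 0.77, 0.638, 0.002]
wrist_force: [0.9, 0.2, -2.9]
opening: 0.578
```

```bash
python3 -c "
from h import *
go(tray(0,-.050),.17,79.3)"
```

```text
t 19.65 tcp [0.5457 0.026  0.1705] th 79.2 q7 -0.48 F [ 0.9  0.2 -2.9] open 53.2 
 dp [106.3   1.3   0.6] spin -0.054506032232779944 tilt [ 0.005 -0.    -1.   ]
```

send_rows([
  [45,0,0],
  [85,1,0],
  [103,1,0],
  [106,1,0],
  [106,1,0],
  [106,1,20],
  [106,1,50],
  [106,1,70],
  [106,1,80],
  [106,1,85],
  [106,1,88],
  [106,1,88],
], jaw=[50,50,50,50,50,50,50,50,50,50,50,50], spin=[0,0,0,0,0,0,0,0,0,0,0,0])

```text
time: 21.15
tool_pos: [0.5672, 0.1298, 0.0828]
tcp_rot: [0.002, 0.77, 0.638, 0.002]
wrist_force: [-0.1, 0.4, -1.3]
opening: 0.582
```

```bash
python3 -c "
from h import *
go(tray(0,-.050),.0445,79.3)
from station import bot
d=bot.snapshot('side');pickle.dump(d,open('side5.pkl','wb'));crop(d,240,170,120,140,4,'pics/side5.png')
"
```

```text
t 21.15 tcp [0.5672 0.1298 0.0828] th 79.2 q7 -0.74 F [-0.1  0.4 -1.3] open 53.5 
 dp [ 0.2 -0.6 38.3] spin -0.055699927794563564 tilt [ 0.006 -0.    -1.   ]
```

View pics/side5.png

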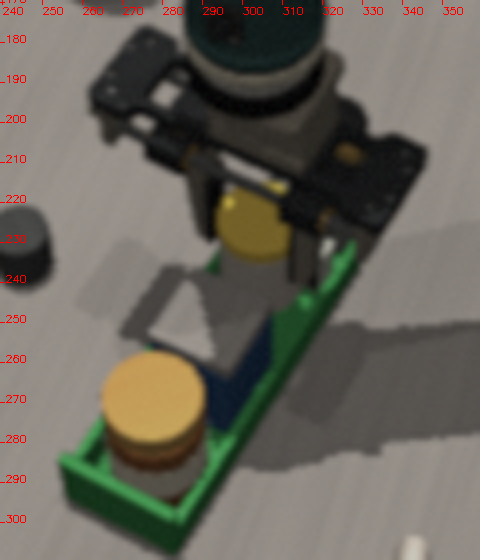

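The tub (lid about (303,222)) is in the gap between tin and bar. Its bottom is already below the bar top with no contact force, so I continue down.

send_rows([
  [0,0,10],
  [0,0,20],
  [0,0,28],
  [0,0,33],
  [0,0,36],
  [0,0,38],
  [0,0,39.5],
  [0,0,39.5],
], jaw=[50,50,50,50,50,50,50,50], spin=[0,0,0,0,0,0,0,0])

```text
time: 22.2
tool_pos: [0.5676, 0.1298, 0.0443]
tcp_rot: [0.002, 0.77, 0.638, 0.002]
wrist_force: [-2.3, -1.1, 5.2]
opening: 0.584
```

```bash
python3 -c "
from h import *
go(tray(0,-.050),.0445,79.3)"
```

```text
t 22.20 tcp [0.5676 0.1298 0.0443] th 79.2 q7 -0.76 F [-2.3 -1.1  5.2] open 53.8 
 dp [ 0.2 -0.8 -0.2] spin -0.057092943078998815 tilt [ 0.006 -0.001 -1.   ]
```

send_rows([
  [0,0,0],
  [0,0,0],
  [0,0,0],
  [0,0,0],
  [0,0,-20],
  [0,0,-60],
  [0,0,-100],
  [0,0,-115],
], jaw=[91,91,91,91,91,91,91,91], spin=[0,0,0,0,0,0,0,0])

```text
time: 23.2
tool_pos: [0.5683, 0.1305, 0.163]
tcp_rot: [0.004, 0.77, 0.638, 0.005]
wrist_force: [1.1, -0.4, -0.3]
opening: 0.989
```

```bash
python3 -c "
from h import *
go((.5476,.0275),.16,139.3)
"
```

```text
t 23.20 tcp [0.5683 0.1305 0.163 ] th 79.2 q7 -0.69 F [ 1.1 -0.4 -0.3] open 91.0 
 dp [-105.1   -1.2    2.7] spin -60.050071382322386 tilt [ 0.012  0.    -1.   ]
```

send_rows([
  [-40,0,0],
  [-80,-1,1],
  [-102,-1,2],
  [-105,-1,3],
  [-105,-1,3],
  [-105,-1,3],
  [-105,-1,3],
  [-105,-1,3],
  [-105,-1,3],
], jaw=[91,91,91,80,70,60,60,60,60], spin=[-8,-16,-24,-32,-40,-48,-56,-60,-60])

```text
time: 24.32
tool_pos: [0.5474, 0.0274, 0.1594]
tcp_rot: [0.005, 0.349, 0.937, 0.002]
wrist_force: [0.8, -0.2, 1.2]
opening: 0.653
```

```bash
python3 -c "
from h import *
go((.5476,.0275),.061,139.3)
from station import bot
d=bot.snapshot('top');pickle.dump(d,open('top6.pkl','wb'));crop(d,200,160,130,90,6,'pics/top6.png')
d=bot.snapshot('side');pickle.dump(d,open('side6.pkl','wb'));crop(d,240,150,130,150,4,'pics/side6.png')
"
```

```text
t 24.32 tcp [0.5474 0.0274 0.1594] th 139.2 q7 0.44 F [ 0.8 -0.2  1.2] open 60.1 
 dp [ 0.7 -0.5 98.4] spin -0.11371890619398073 tilt [ 0.011  0.001 -1.   ]
```

View pics/top6.png

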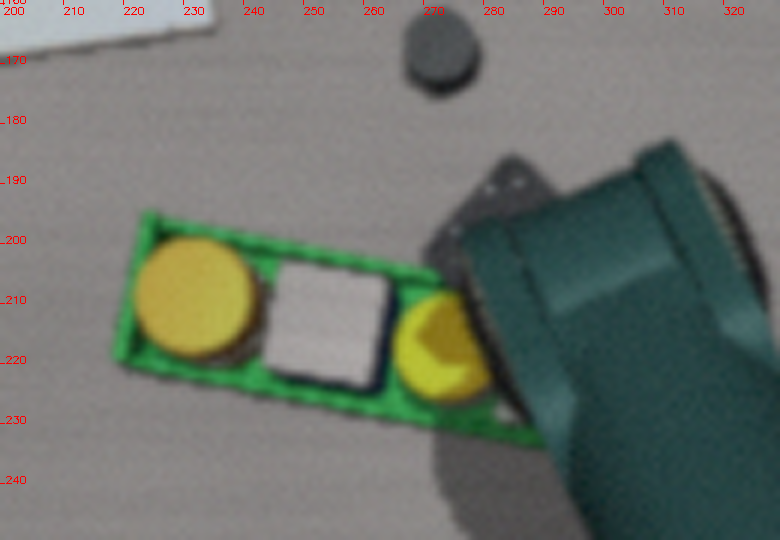

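View pics/side6.png

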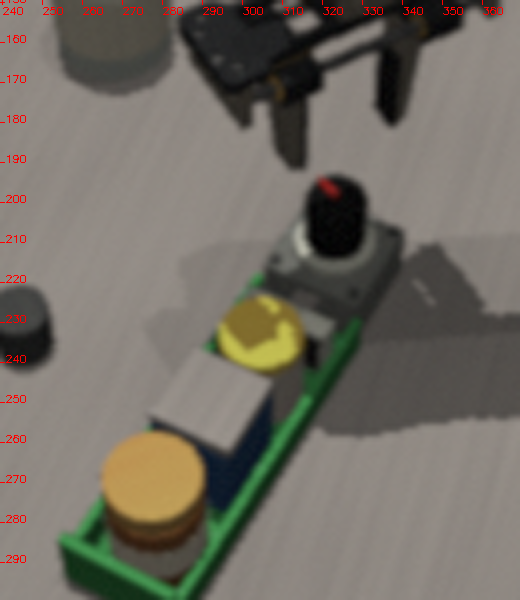

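All three goods stand upright in a row: jar at (232,209), tin at (254,214) and tub at (273,217) in the top view. The gripper hangs above the knob. I go down and grip it.

send_rows([
  [0.5,-0.5,30],
  [0.5,-0.5,60],
  [0.5,-0.5,85],
  [0.5,-0.5,98],
  [0.5,-0.5,98],
  [0.5,-0.5,98],
  [0.5,-0.5,98],
  [0.5,-0.5,98],
  [0.5,-0.5,98],
  [0.5,-0.5,98],
], jaw=[60,60,60,60,60,30,30,30,30,30], spin=[0,0,0,0,0,0,0,0,0,0], squeeze=35)

```text
time: 25.68
tool_pos: [0.548, 0.0267, 0.0624]
tcp_rot: [0.005, 0.349, 0.937, 0.001]
wrist_force: [-2.7, -1.2, 6.0]
opening: 0.418
```

```bash
python3 -c "
from h import *
from station import bot
go((.5476,.0275),.061,139.3);print(bot.read_state()['moment'])
"
```

```text
t 25.68 tcp [0.548  0.0267 0.0624] th 139.1 q7 0.33 F [-2.7 -1.2  6. ] open 38.5 
 dp [0.9 0.4 1.4] spin -0.16284087618350895 tilt [ 0.011 -0.001 -1.   ]
[-0.46860352  0.52043107  0.02167372]
```

send_rows([
  [0,0,0],
  [0,0,0],
  [0,0,0],
  [0,0,0],
  [0,0,0],
  [0,0,0],
  [0,0,0],
  [0,0,0],
  [0,0,0],
  [0,0,0],
], jaw=[30,30,30,30,30,30,30,30,30,30], spin=[6,12,18,24,30,36,42,48,54,60])

```text
time: 26.92
tool_pos: [0.5496, 0.0272, 0.0626]
tcp_rot: [0.005, 0.772, 0.636, 0.006]
wrist_force: [4.8, 0.7, -6.1]
opening: 0.417
```

```bash
python3 -c "
from h import *
from station import bot
go((.548,.0267),.0624,79.1);print(bot.read_state()['moment'])
d=bot.snapshot('top');pickle.dump(d,open('top7.pkl','wb'));crop(d,200,160,130,90,6,'pics/top7.png')
d=bot.snapshot('side');pickle.dump(d,open('side7.pkl','wb'));crop(d,240,150,130,150,4,'pics/side7.png')
"
```

```text
t 26.93 tcp [0.5496 0.0272 0.0626] th 79.0 q7 -0.54 F [ 4.8  0.7 -6.1] open 38.3 
 dp [-0.8 -1.5  0.1] spin -0.11137105585100926 tilt [ 0.015 -0.    -1.   ]
[-0.06169027 -0.90745187  0.13124721]
```

View pics/top7.png

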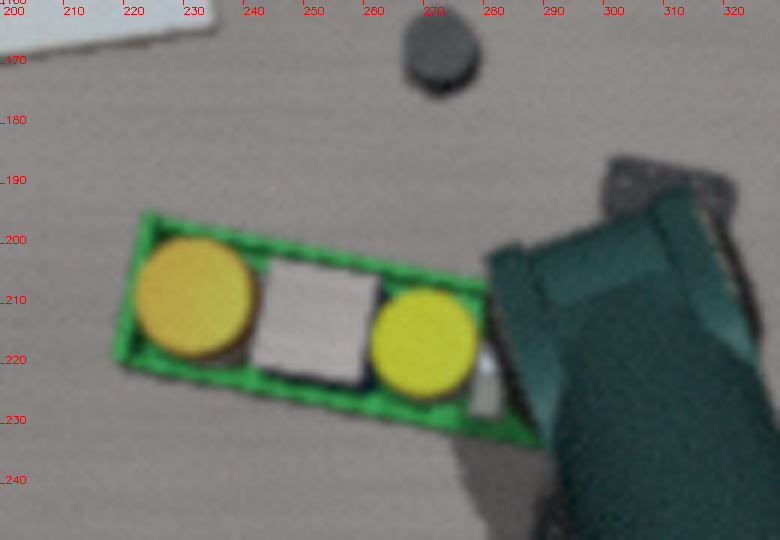

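View pics/side7.png

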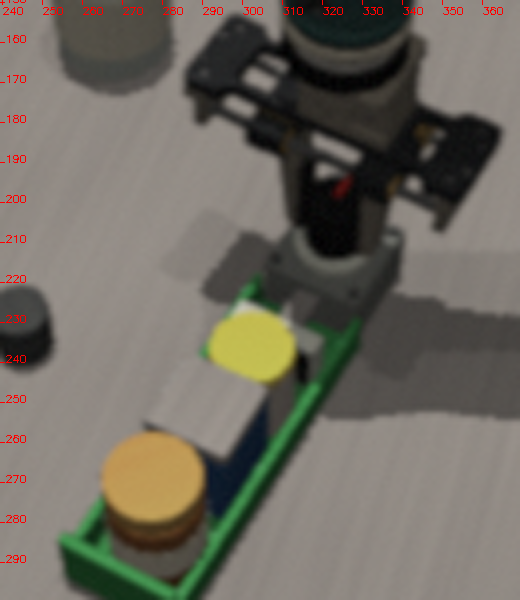

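The row is moving: the tub is now against the tin, and the knob mark has turned with the gripper. I continue in smaller steps and watch the torque.

send_rows([
  [-0.5,-0.8,0],
  [-0.5,-0.8,0],
  [-0.5,-0.8,0],
  [-0.5,-0.8,0],
  [-0.5,-0.8,0],
  [-0.5,-0.8,0],
], jaw=[30,30,30,30,30,30], spin=[4,8,12,16,20,24])

```text
time: 27.78
tool_pos: [0.5503, 0.0269, 0.0626]
tcp_rot: [0.004, 0.887, 0.462, 0.008]
wrist_force: [5.9, -0.3, -7.1]
opening: 0.424
```

```bash
python3 -c "
from h import *
from station import bot
go((.548,.0267),.0624,55);s=bot.read_state();print(s['moment'],s['joint_torque'])
d=bot.snapshot('top');pickle.dump(d,open('top8.pkl','wb'));crop(d,200,160,130,90,6,'pics/top8.png')
"
```

```text
t 27.77 tcp [0.5503 0.0269 0.0626] th 55.0 q7 -0.89 F [ 5.9 -0.3 -7.1] open 39.0 
 dp [-1.5 -1.8  0.1] spin -0.002645591177639517 tilt [ 0.018  0.    -1.   ]
[-0.28699371 -0.87296509  0.18220246] [  0.4068352  -49.74331141  -3.95227298 -16.05346262  -0.41581194
   1.11458939   0.31546824]
```

View pics/top8.png

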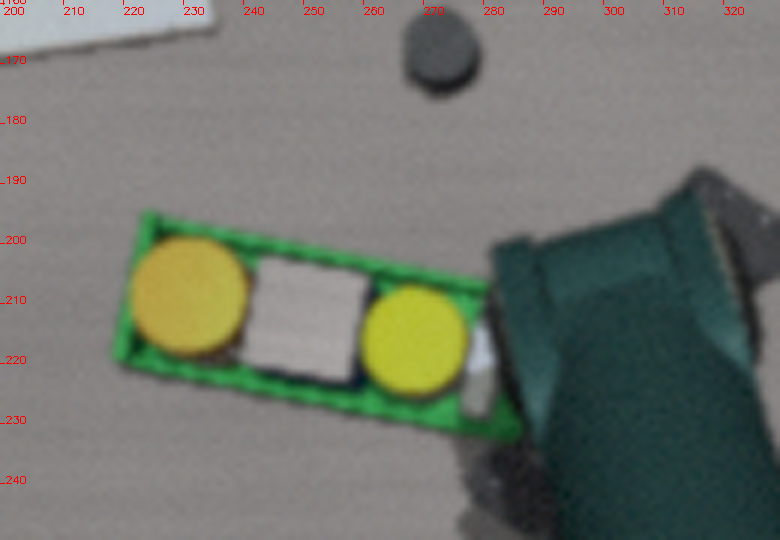

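Now all three goods are moving (jar lid at about (230.6,209)), and Mz has risen to 0.18.

send_rows([
  [-0.5,-0.8,0],
  [-0.5,-0.8,0],
  [-0.5,-0.8,0],
  [-0.5,-0.8,0],
], jaw=[30,30,30,30], spin=[3,6,9,12])

```text
time: 28.32
tool_pos: [0.5507, 0.0267, 0.0626]
tcp_rot: [0.004, 0.931, 0.365, 0.01]
wrist_force: [5.0, -1.2, -5.5]
opening: 0.417
```

```bash
cat > m.py <<'E'
from h import *
from station import bot
import sys
go((.548,.0267),.0624,55);s=bot.read_state();print('M',s['moment'],'tau7',s['joint_torque'][6])
d=bot.snapshot('top');n=sys.argv[1];pickle.dump(d,open(f'top{n}.pkl','wb'));crop(d,200,180,90,60,8,f'pics/top{n}.png')
E
python3 m.py 9
```

```text
t 28.32 tcp [0.5507 0.0267 0.0626] th 42.8 q7 -1.07 F [ 5.  -1.2 -5.5] open 38.4 
 dp [-2.  -1.9  0.1] spin -12.200166232472384 tilt [ 0.021  0.    -1.   ]
M [-0.38230957 -0.61636135  0.1730196 ] tau7 0.19559552427381277
```

View pics/top9.png

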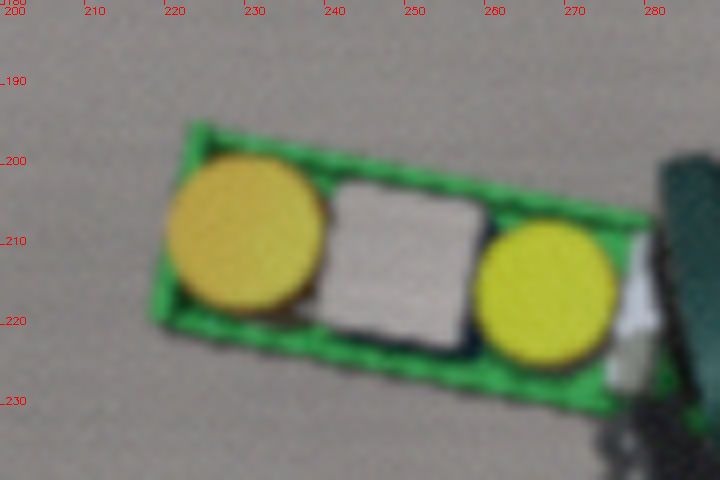

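send_rows([
  [-0.8,-0.8,0],
  [-0.8,-0.8,0],
  [-0.8,-0.8,0],
], jaw=[30,30,30], spin=[3,6,9])

```text
time: 28.75
tool_pos: [0.5509, 0.0264, 0.0626]
tcp_rot: [0.003, 0.957, 0.29, 0.011]
wrist_force: [5.1, -1.4, -4.6]
opening: 0.419
```

```bash
python3 m.py 10
```

```text
t 28.75 tcp [0.5509 0.0264 0.0626] th 33.7 q7 -1.20 F [ 5.1 -1.4 -4.6] open 38.6 
 dp [-2.2 -1.9  0.1] spin -21.329142082560566 tilt [ 0.023  0.    -1.   ]
M [-0.38381629 -0.5840572   0.3529946 ] tau7 0.045362559612840414
```

View pics/top10.png

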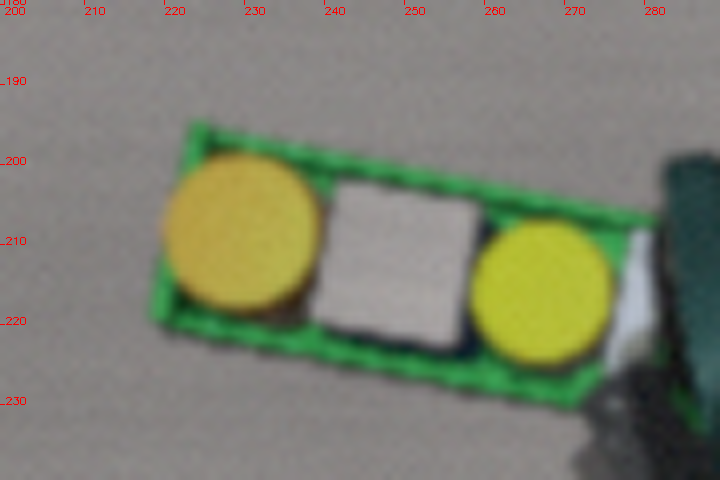

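Mz has jumped to 0.35, so the clutch load is reached and at most 9° of slip has happened. I add 12° and check.

send_rows([
  [-0.8,-0.8,0],
  [-0.8,-0.8,0],
  [-0.8,-0.8,0],
  [-0.8,-0.8,0],
], jaw=[30,30,30,30], spin=[3,6,9,12])

```text
time: 29.3
tool_pos: [0.5511, 0.0261, 0.0626]
tcp_rot: [0.003, 0.982, 0.187, 0.013]
wrist_force: [5.2, -1.7, -5.9]
opening: 0.414
```

```bash
python3 m.py 11; python3 -c "
from h import *
from station import bot
d=bot.snapshot('side');pickle.dump(d,open('side11.pkl','wb'));crop(d,280,170,80,70,9,'pics/side11.png')
a=load('top10.pkl')['frame'].astype(int);b=load('top11.pkl')['frame'].astype(int);c=load('top9.pkl')['frame'].astype(int)
print(abs(a-b)[190:230,220:275].mean(),abs(c-a)[190:230,220:275].mean())"
```

```text
t 29.30 tcp [0.5511 0.0261 0.0626] th 21.5 q7 -1.37 F [ 5.2 -1.7 -5.9] open 38.1 
 dp [-2.7 -1.8  0.1] spin -33.45860554634601 tilt [ 0.026 -0.001 -1.   ]
M [-0.53021656 -0.55489808  0.22659629] tau7 0.04897691309452057
2.321818181818182 3.3653030303030302
```

View pics/side11.png

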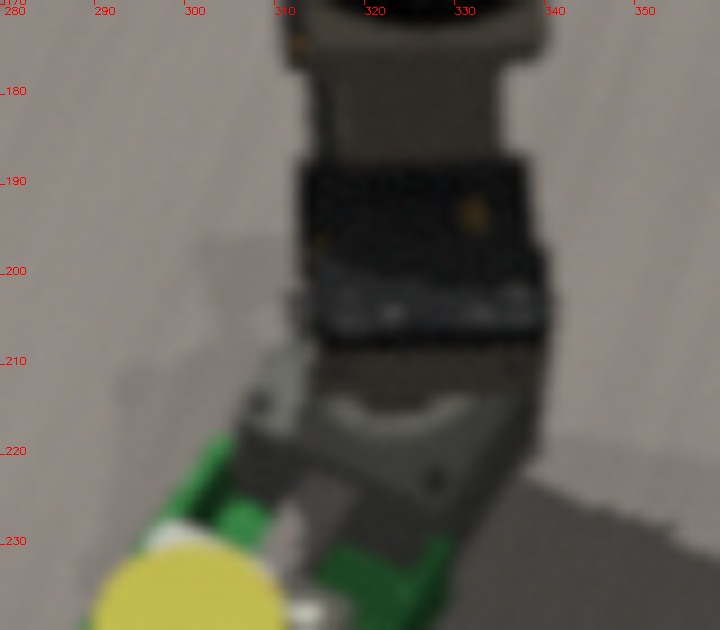

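View pics/top11.png

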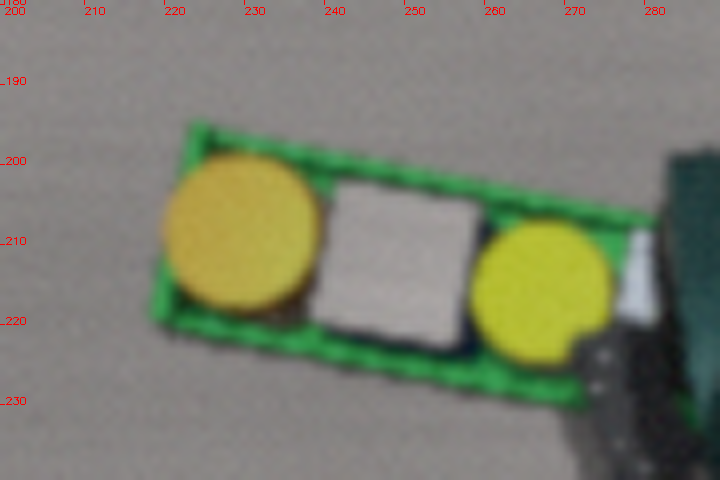

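The row has stopped moving (pictures 10 and 11 are the same), so the slip should be about 0.2 to 0.37 rad. I add a 6° margin, then release and check the marks.

send_rows([
  [0,0,0],
  [0,0,0],
  [0,0,0],
  [0,0,0],
  [0,0,0],
  [0,0,0],
], jaw=[30,30,30,60,60,60], spin=[3,6,6,6,6,6])

```text
time: 30.15
tool_pos: [0.5511, 0.0262, 0.0627]
tcp_rot: [0.002, 0.991, 0.135, 0.013]
wrist_force: [0.9, 0.1, 0.3]
opening: 0.655
```

```bash
python3 -c "
from h import *
from station import bot
go((.5475,.027),.18);print(bot.read_state()['moment'])"
```

```text
t 30.15 tcp [0.5511 0.0262 0.0627] th 15.6 q7 -1.46 F [0.9 0.1 0.3] open 60.3 
 dp [  -0.3   -0.9 -117.3] spin None tilt [ 0.026 -0.    -1.   ]
[-0.080559    0.07671051  0.04249274]
```

send_rows([
  [0,0,-20],
  [0,0,-50],
  [0,0,-90],
  [0,20,-115],
  [0,70,-117],
  [0,120,-117],
  [0,170,-117],
  [0,200,-117],
], jaw=[60,60,60,60,60,60,60,60], spin=[0,0,0,0,0,0,0,0])

```text
time: 31.15
tool_pos: [0.6017, -0.1695, 0.1812]
tcp_rot: [0.002, 0.991, 0.134, 0.013]
wrist_force: [-0.4, 0.0, -0.3]
opening: 0.652
```

```bash
python3 m.py 12; python3 -c "
from h import *
from station import bot
d=load('top12.pkl');crop(d,270,190,60,50,12,'pics/top12k.png')
d=bot.snapshot('side');pickle.dump(d,open('side12.pkl','wb'));crop(d,250,170,100,130,4,'pics/side12.png');crop(d,290,180,60,50,12,'pics/side12k.png')
"
```

```text
t 31.15 tcp [ 0.6017 -0.1695  0.1812] th 15.4 q7 -1.08 F [-0.4  0.  -0.3] open 60.0 
 dp [  -2.6 -204.4  117.1] spin -39.57510704410731 tilt [ 0.026 -0.001 -1.   ]
M [0.01457374 0.07015155 0.04295024] tau7 -0.3131368104368448
```

View pics/top12k.png

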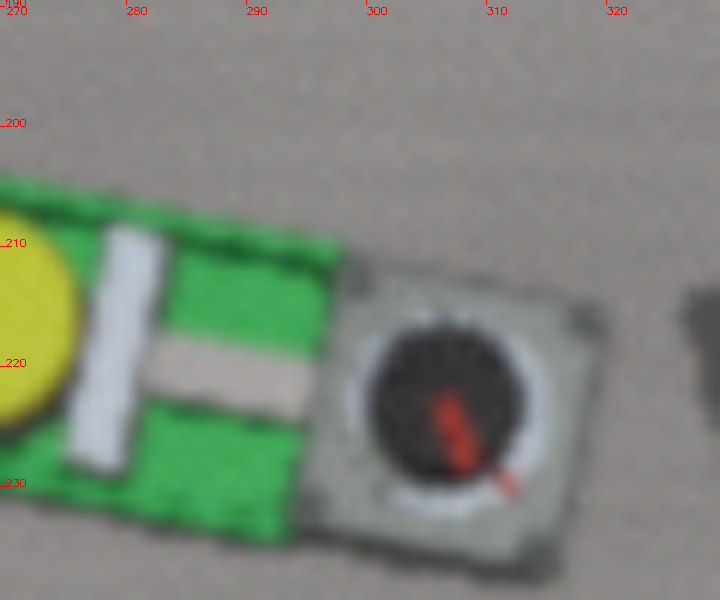

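View pics/side12.png

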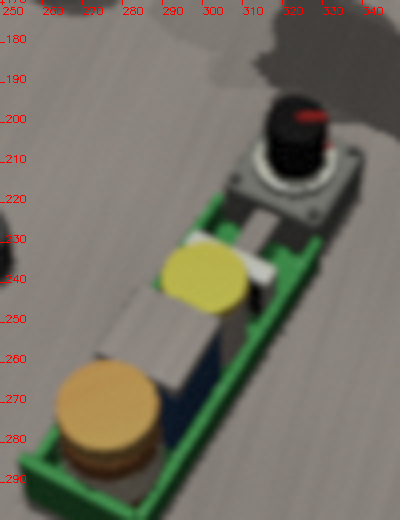

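View pics/side12k.png

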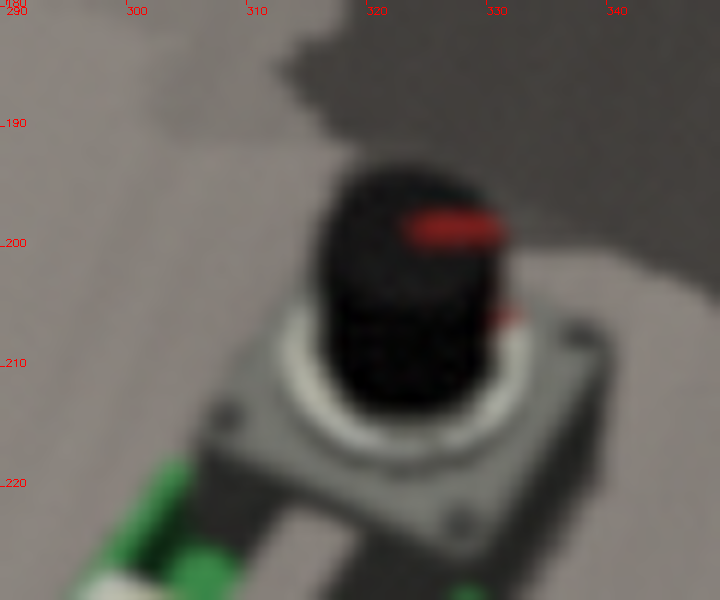

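Both marks are visible. In the top view the knob line runs from (306.6,222.6) to (308.4,228.4) and the collar mark is at (312,230). I compute the angles.

```bash
python3 -c "
from h import *
t=load('top12.pkl');s=load('side12.pkl')
T=lambda a,b,z:ray(t,270+a/12-.5,190+b/12-.5,z)[:2]
S=lambda a,b,z:ray(s,290+a/12-.5,180+b/12-.5,z)[:2]
an=lambda v:np.degrees(np.arctan2(v[1],v[0]))
k=T(447,402,.097); kc=T(445,412,.053);print(k,kc,K)
print('knob line',an(T(467,467,.097)-T(445,397,.097)), an(T(467,467,.097)-k))
for c in(kc,k,K,(k+K)/2): m=T(511,487,.053)-c;print('collar',an(m),np.linalg.norm(m))
print('side line',an(S(497,230,.097)-S(412,230,.097)))
m=S(510,316,.053)-S(405,360,.053);print('side collar',an(m),np.linalg.norm(m), S(405,360,.053))
b=[(T(*p,.052)-O)@UY for p in[(105,228),(66,466)]];print('bar face',b)
t0=load('top0.pkl'); tt=[(ray(t0,210+a/6-.5,180+b/6-.5,.052)[:2]-O)@UY for a,b in[(458,183),(435,302)]];print(tt)
"
```

```text
[0.54748777 0.02671283] [0.5487583  0.02809744] [0.5473 0.027 ]
knob line -162.1127463413614 -162.45611669705957
collar -138.2983988324082 0.025714248848653358
collar -138.75145793156207 0.023845284030386004
collar -137.9368966476355 0.023895859449665956
collar -138.3437458224265 0.02386996866300378
side line -161.85904677394205
side collar -134.4357432541145 0.026379250524396408 [0.54888355 0.02722422]
bar face [np.float64(-0.05828639682807774), np.float64(-0.060854289422059574)]
[np.float64(-0.08224325654410168), np.float64(-0.08293117751459333)]
```

The marks are 24 to 27° apart (0.42 to 0.47 rad), the bar has closed by about 22 mm, and the arm is clear. I do a final look over the bench, then hand in.

```bash
python3 -c "
from h import *
d=load('top12.pkl');cv2.imwrite('pics/top_final.png',d['frame'][:,:,::-1])"
```

```text
(no output)
```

View pics/top_final.png

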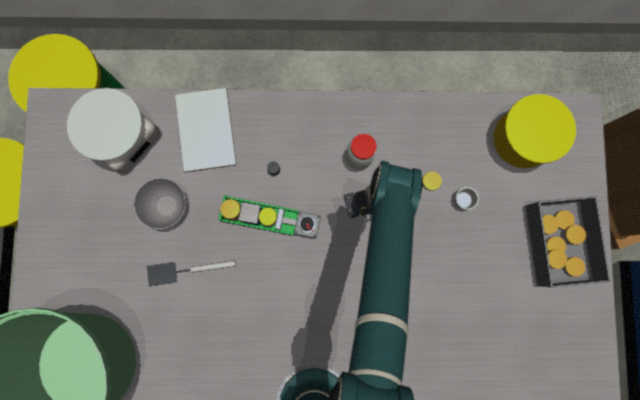

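The bystanders are at their starting pixels: big jar (363,147), weight (273,168), spare lid (432,181), ramekin (466,199), bowl (161,204) and spatula (192,269). The goods are packed in the tray.

```bash
python3 -c "
from station import bot
print(bot.finish_job())"
```

```text
the job is handed in; nothing more can be done
None
```

The job is handed in at about 31 s of the 72 s allowed; the hand-in gives no verdict. The jar, tin and tub stand upright in a row in the tray, in that order from the end wall. Each was lowered until the wrist force showed it on the tray floor, and only then let go.

I turned the thumbscrew about 121° clockwise until the clutch slipped, then released it and moved the arm clear.

**Last checks:**
- **Slip:** the knob and collar marks are 24° (top camera) to 27° (side camera) apart. That is 0.42 to 0.47 rad, inside the 0.15 to 0.8 rad allowed.
- **Bar and row:** the bar face is about 170 mm from the end wall, which matches the closed-up row. The row stopped moving once the clutch slipped.
- **Bystanders:** all six are where they started in the top view.

**Disagreements and limits:**
- **Torque:** the wrist torque read 0.35 N m when the clutch load came on, then 0.23 while it was slipping, below the given 0.30. So I judged the slip by the marks and not by the torque.
- **Tool tilt:** the tool was tilted up to 0.026 rad, with about 5 N of side force, while turning the knob.
- **Position:** the camera placed the jar and tin about 2 to 4 mm nearer the clamp than the arm readings did, which the gaps in the row absorbed.
- **Bar force:** I could not measure the bar's pressing force directly.

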